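Check a milled slot and put the plug gauges away in the revolving stand

ROBOT

A 6-joint arm with a two-finger parallel gripper is mounted at the origin on the work surface. World frame = base frame: x ahead of the robot, y to its left, z up, the work surface at z = 0. Lengths are in m, angles in rad, forces in N, time in s.
With the tool pointing down it reaches from about 0.375 to 0.9 m from the base axis. Payload 3.1 kg.
Tool frame: the origin (TCP) lies midway between the tips of the shut fingers; the grasp point (between the pads) lies 19 mm behind it; x points along the fingers, z is the direction in which the jaws open and shut, and the axes are right-handed (so a half turn about x gives the same grasp; the last joint's range is limited). The gripper opens to 85 mm and grips with 20 to 120 N. Pads are 22 mm wide; open, the fingers measure 114 mm over their backs; the gripper's body (76 mm by 85 mm) begins 54 mm behind the grasp point. The pads swing forward as they close: fully open they stand 13 mm farther back than shut.
Start: joints at [0.957, 0.527, 1.433, -0, 1.181, -0.178], TCP at [0.264, 0.567, 0.231] pointing down, gripper open.
Joint ranges: [-3.08, 3.08], [-0.75, 2.2], [0.22, 2.44], [-1.43, 4.57], [0, 2.65], [-2.85, 2.85]. Speed limits (rad/s): [2.79, 2.79, 3.14, 3.14, 3.14, 3.14].

INTERFACE

Orientations are given as a unit quaternion [x, y, z, w].
In Python, from station import status, snapshot, camera_params, ticket gives the robot as it stands.
- The arm moves only by the tool arm_command, never from a script. Its argument "series" is a list that holds one entry, the list of rows, each a list of 4 numbers: the shift along the tool's x, y, z in mm, then the turn about the tool's x in rad. A call has 1 to 10 rows; each row shifts and turns the commanded pose from where the row before left it, along the tool's axes as they then stand; what a row does not reach is not made up. A row lasts 1/10 s, in which the tool goes at most 50 mm and 8.59 degrees, less where a joint would pass 70% of its speed; a pose out of reach is approached as far as the arm can. A call is refused whole if a number of a shift passes 50 or a number of a turn 0.15, either way. A call with a gripper value outside its range is refused whole. "jaw" is the opening in per cent of the stroke, from 0 (shut) to 100 (fully open), set as the call begins (left out, the last holds). The fingers move at their own pace and stop on an object; "force" is the grip in N (left out, the last holds). Time passes only in rows, so rows that do not move let the fingers close. It gives the time, the measured TCP pose, the force and the opening at its end, in the units of the state.
- status.sense(): the state, without advancing time (a new reading comes with each control period).
- snapshot(name): name is "side" or "top"; returns the picture (420x560x3 uint8, red, green, blue); there is no depth.
- camera_params(name): a dict with "fovy" (degrees; the focal length in pixels is half the picture's height over the tangent of half this angle, whatever the lens; pixels are square), "cx", "cy" (the principal point, pixels), "k1" (the pictures are not rectified: a ray, as slopes to the right and down, at radius r is drawn at 1 + k1 r^2 times it, then the intrinsics apply), "extrinsics" (4x4, takes a point from camera to world coordinates). Camera axes: x right, y down, z forward; pixel columns grow to the right and rows downward; lengths in m; the calibration is good to about 2 mm. A picture is of the moment at which its call begins. camera_params takes no time and is no camera call.
- ticket.sign_off(): hands the job in, once; it reports no verdict.
The state is a dict: "t": time; "q": joint angles; "qd": joint speeds; "tau": joint torques, N m; "tcp_pos": TCP position; "tool_rot": TCP orientation; "force": force on the tool from outside, world axes, zero at the start; "ft_torque": the same for the moment, N m; "finger_gap": opening from 0.0 (shut) to 1.0 (fully open).
Only numpy, scipy, OpenCV 4.12 (cv2) and the standard library are available. Lean on these libraries where they do the work, as an engineer would, in place of code of your own. Each camera call takes 0.05 s, during which the arm holds its last target. There are 200 camera calls.

TASK

Check the milled slot of the bracket in the vise with the flat plug gauge that fits it: slide the blade in until the handle stops against the bracket, then take it out again. Put every plug gauge on the bench away in the revolving stand, each fully home in the pocket of its own blade width, turning the rack by its knob to bring that pocket to the gap in the guard. Finally turn the rack until its door shuts the gap, leaving the other things on the bench where they are.

Things in the scene. Friction and masses are not known exactly. Their poses are not given: they have to be found in the camera images.
- gauge16_grip (a point): flat plug gauge with a 16 mm wide steel blade; this point: centre of its aluminium handle, a block 45 mm long (gauge x) x 40 wide (y) x 18 high (z), half-way up. Lies flat, z up. The blade sticks out of the handle's +x face, 44 mm long, 6 mm thick, its underside flush with the handle's. 0.1 to 0.2 kg. May be absent.
- gauge16_tip (a point): middle of the blade's end on the 16 mm gauge: 66.5 mm along gauge x from the handle's centre, 3 mm above the gauge's underside; the end's corners are chamfered 3.5 mm
- gauge22_grip (a point): flat plug gauge with a 22 mm wide steel blade; this point: centre of its aluminium handle, a block 45 mm long (gauge x) x 40 wide (y) x 18 high (z), half-way up. Lies flat, z up. The blade sticks out of the handle's +x face, 44 mm long, 6 mm thick, its underside flush with the handle's. 0.1 to 0.2 kg. May be absent.
- gauge22_tip (a point): middle of the blade's end on the 22 mm gauge: 66.5 mm along gauge x from the handle's centre, 3 mm above the gauge's underside; the end's corners are chamfered 3.5 mm
- gauge28_grip (a point): flat plug gauge with a 28 mm wide steel blade; this point: centre of its aluminium handle, a block 45 mm long (gauge x) x 40 wide (y) x 18 high (z), half-way up. Lies flat, z up. The blade sticks out of the handle's +x face, 44 mm long, 6 mm thick, its underside flush with the handle's. 0.1 to 0.2 kg. Always present; it fits the bracket's slot.
- gauge28_tip (a point): middle of the blade's end on the 28 mm gauge: 66.5 mm along gauge x from the handle's centre, 3 mm above the gauge's underside; the end's corners are chamfered 3.5 mm
- gauge34_grip (a point): flat plug gauge with a 34 mm wide steel blade; this point: centre of its aluminium handle, a block 45 mm long (gauge x) x 40 wide (y) x 18 high (z), half-way up. Lies flat, z up. The blade sticks out of the handle's +x face, 44 mm long, 6 mm thick, its underside flush with the handle's. 0.1 to 0.2 kg. May be absent.
- gauge34_tip (a point): middle of the blade's end on the 34 mm gauge: 66.5 mm along gauge x from the handle's centre, 3 mm above the gauge's underside; the end's corners are chamfered 3.5 mm
- pocket16_end (a point): on the rack: where the middle of the blade's end lies when the 16 mm gauge is fully home, handle against the rim; 31 mm from the axis (see knob), 3 mm above the pocket floor. The pocket runs radially from here out to its mouth at the rim, 75 mm from the axis; 18 mm wide, 11 mm high, mouth corners chamfered 3 mm.
- pocket22_end (a point): on the rack: where the middle of the blade's end lies when the 22 mm gauge is fully home, handle against the rim; 31 mm from the axis (see knob), 3 mm above the pocket floor. This pocket is 24 mm wide, otherwise like the 16 mm one. Each pocket's floor runs on outwards as a flat flange to 124 mm from the axis, 36 mm above the table; the handle rests on it.
- pocket28_end (a point): on the rack: where the middle of the blade's end lies when the 28 mm gauge is fully home, handle against the rim; 31 mm from the axis (see knob), 3 mm above the pocket floor. This pocket is 30 mm wide, otherwise like the 16 mm one. A clear plate roofs all pockets (its top 16 mm above their floor), so gauges must slide in radially.
- pocket34_end (a point): on the rack: where the middle of the blade's end lies when the 34 mm gauge is fully home, handle against the rim; 31 mm from the axis (see knob), 3 mm above the pocket floor. This pocket is 36 mm wide, otherwise like the 16 mm one.
- slot_end (a point): on the aluminium bracket in the blue vise: where the 28 mm gauge's blade end lies when fully in the slot; 3 mm above the slot floor, x into the slot, z up. The mouth is 44 mm back (-x). Slot: open on top, 30 mm wide, cheeks 14 mm high, closed 4 mm further in; its floor runs on 52 mm before the mouth as a ledge 60 mm wide, 60 mm above the table (vise jaws 57 mm).
- stand_opening (a point): on the fixed round gauge stand (280 mm across, grey base): middle of the 72 degree gap in its dark guard wall (top 56 mm above the table, 134 mm from the axis); this point is 127 mm from the axis, 46 mm above the table. Gauges go in through this gap; x points from here to the axis.
- knob (a point): centre of the black grip bar on the rack's axis: 50 mm long (x) x 14 mm wide (y) x 30 mm high, 79 mm above the table. It turns with the rack; its -x end (white dot) points to the rack's door. Pinch it across its width and twist.
- door (a point): middle of the curved door on the rack, 127 mm from the axis. The door spans 72 degrees and fills the gap in the guard when this point lies at stand_opening.
- rack (a joint): angle of the revolving rack in rad, counter-clockwise from above positive, no stops; 0 (or any whole turn) = stand shut, door in the gap. Friction 0.15 N m, stays where it is left. Pockets face the gap at -1.257 (28 mm), -2.513 (16 mm), +2.513 (34 mm), +1.257 (22 mm), plus any whole turns.
- caliper: digital caliper, 220 mm, lying flat; not part of the job. Origin under its middle.
- sprocket: chain sprocket, 70 mm across, lying flat; not part of the job. Origin under its middle.
- bearing: ball bearing, 38 mm across, lying flat; not part of the job. Origin under its middle.
- driver: screwdriver, 150 mm, lying; not part of the job. Origin under its middle.
- tube_offcut: offcut of box tube, 50 x 25 mm, standing 75 mm high; not part of the job. Origin under its middle.
- tape: roll of masking tape, 72 mm across, 24 mm high; not part of the job. Origin under its middle.
- battery: drill battery, 112 x 74 x 64 mm; not part of the job. Origin under its middle.
Not all that is in view belongs to the job. What is shaped like the part that bears gauge34_grip but yellow is not meant.

How it is judged:
On the way, in this order (a step that is already met when the one before it is completed fails the run):
1. the 28 mm gauge is fully in the slot of the bracket (blade end within 4 mm of its place) (distance between gauge28_tip and slot_end below 0.004 m), for 0.2 s.
2. every gauge is fully home in the pocket of its own width (blade end within 4 mm of its place) (distance between gauge16_tip and pocket16_end below 0.004 m and distance between gauge22_tip and pocket22_end below 0.004 m and distance between gauge28_tip and pocket28_end below 0.004 m and distance between gauge34_tip and pocket34_end below 0.004 m), for 0.2 s.
At the end, for the whole second after the job is handed in: every gauge present lies fully home in the pocket of its own blade width (blade end within 4 mm of its place) and the rack is at rest with its door in the gap of the guard (within 10 mm) (all of step 2 and horizontal distance between door and stand_opening below 0.01 m and velocity of joint rack between -0.05 and 0.05 rad/s); the robot touches nothing.
It fails at once if a bystander is knocked more than 60 mm from its place or the tube offcut is tipped over (distance of any of caliper, sprocket, bearing, driver, tube_offcut, tape, battery from where it was at the start of the episode above 0.06 m or angle between tube_offcut's own z axis and vertical above 0.7 rad).
Of gauge16, gauge22, gauge34 only 1 to 3 are there at a start; the rules pass over those that are not, and their reading is None.
At some moment in a run one of gauge16, gauge22, gauge28, gauge34 may be knocked a few centimetres aside while the robot is not near it.
Once in a run the grip may slacken for a moment while it holds something.
It also fails if it takes over 210 s, if anything falls off the work surface, if the arm or the gripper's body presses on something with over 40 N, if the wrist force passes 120 N, or if a joint passes its speed limit or range.

## Working session

There is one attempt and no reset: what is moved stays moved. The work goes in short steps, Python scripts to look and compute and a tool call to move; the robot and the scene stay as the last step left them, time stands still between calls to the robot, and variables do not carry over. Pictures are saved under pics/ and viewed, about 12 in all and at most 16, crops included, and the job is handed in when it is done.

Besides the shell and the picture viewer there is one more tool, called by a JSON object that holds its "api" and its "payload", one argument or row to a line. arm_command: Moves the arm, as the interface text tells. Its arguments: {"type":"object","properties":{"series":{"type":"array"},"jaw":{"type":"number"},"force":{"type":"number"}},"required":["series"]}

```bash
ls; mkdir -p pics; python3 - <<'E'
from station import status, snapshot, camera_params
import cv2
print(status.sense())
for n in("side","top"):
    p=camera_params(n);print(n,p)
    cv2.imwrite(f"pics/{n}0.png",snapshot(n)[:,:,::-1])
E
```

```text
pics
{'t': 0.0, 'q': array([ 9.56499051e-01,  5.28496665e-01,  1.43395191e+00,  3.90260406e-06,
        1.18142176e+00, -1.78520228e-01]), 'qd': array([ 0.0022518 , -0.00103906,  0.00069742,  0.00129643,  0.0004456 ,
        0.00169807]), 'tau': array([-5.75224312e-04, -4.42344868e+01, -1.78028458e+01, -3.38065647e-04,
        8.46390525e-03,  2.46519869e-05]), 'tcp_pos': array([0.263366  , 0.56597324, 0.23029913]), 'tool_rot': array([-0.38039729,  0.59700781,  0.37978884,  0.5955166 ]), 'force': array([-1.04440654,  0.10071974,  0.30335862]), 'ft_torque': array([-0.0100304 ,  0.00655058,  0.00708801]), 'finger_gap': 1.001096515675275}
side {'fovy': 48.64454341737145, 'cx': 281.2424528205473, 'cy': 208.2759214533366, 'k1': 0.012351039098847263, 'extrinsics': array([[-9.89208227e-01, -1.10193560e-01,  9.65632613e-02,
         4.76050120e-01],
       [-1.46515767e-01,  7.41888757e-01, -6.54319649e-01,
         6.25593276e-01],
       [ 4.62613384e-04, -6.61406420e-01, -7.50027555e-01,
         8.21433816e-01],
       [ 0.00000000e+00,  0.00000000e+00,  0.00000000e+00,
         1.00000000e+00]])}
top {'fovy': 44.617394952034765, 'cx': 281.54221415139597, 'cy': 203.53705559293857, 'k1': -0.07314913857567652, 'extrinsics': array([[ 1.90934642e-02, -9.94522843e-01,  1.02760661e-01,
         4.79316722e-01],
       [-9.99813540e-01, -1.92888543e-02, -9.07956492e-04,
        -2.41877199e-02],
       [ 2.88511890e-03, -1.02724165e-01, -9.94705696e-01,
         1.09769606e+00],
       [ 0.00000000e+00,  0.00000000e+00,  0.00000000e+00,
         1.00000000e+00]])}
```

View pics/top0.png

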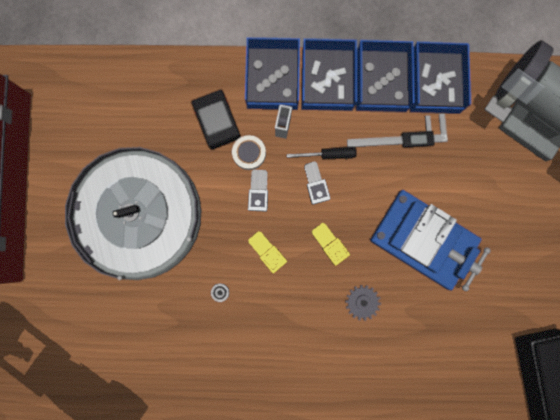

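View pics/side0.png

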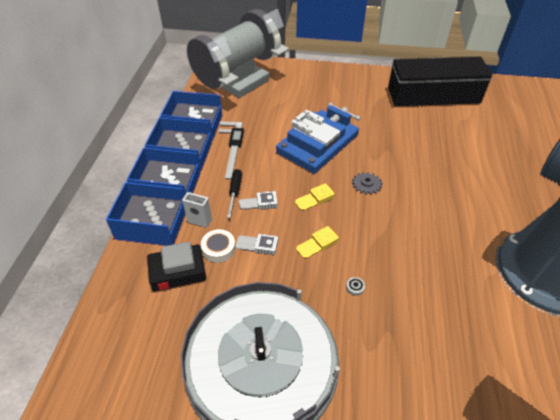

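The top view shows two aluminium gauges, at (258,190) and (318,182). The yellow lookalikes at (267,252) and (331,244) are not meant. The stand is at (134,213), the vise and bracket at (428,238).

```bash
cat > h.py <<'E'
from station import status, snapshot, camera_params
import numpy as np, cv2
def P(n):
    p=camera_params(n); f=210/np.tan(np.radians(p["fovy"]/2)); return p,f
def pix2w(n,uv,z):
    p,f=P(n); uv=np.atleast_2d(np.float64(uv)); E=p["extrinsics"]
    K=np.array([[f,0,p["cx"]],[0,f,p["cy"]],[0,0,1]])
    s=cv2.undistortPoints(uv[:,None],K,np.array([p["k1"],0,0,0.]))[:,0]
    d=np.c_[s,np.ones(len(s))]@E[:3,:3].T; c=E[:3,3]
    return c+d*((z-c[2])/d[:,2])[:,None]
def w2pix(n,X):
    p,f=P(n);E=p["extrinsics"]; c=(np.atleast_2d(X)-E[:3,3])@E[:3,:3]; s=c[:,:2]/c[:,2:]
    r=(s**2).sum(1,keepdims=True); return s*(1+p["k1"]*r)*f+[p["cx"],p["cy"]]
def crop(n,u0,v0,w,h,k,name,im=None):
    im=snapshot(n) if im is None else im
    c=cv2.resize(im[v0:v0+h,u0:u0+w],None,fx=k,fy=k,interpolation=cv2.INTER_CUBIC)
    cv2.imwrite(f"pics/{name}.png",c[:,:,::-1]); return im
E
python3 - <<'E'
from h import *
im=snapshot("top"); 
a=crop("top",235,150,105,70,7,"g1",im)
b=im[175:305,350:500]; c=im[140:285,60:210]
o=np.zeros((145*4//1,800,3),np.uint8)
A=cv2.resize(b,None,fx=2.66,fy=2.66,interpolation=cv2.INTER_CUBIC);B=cv2.resize(c,None,fx=2.66,fy=2.66,interpolation=cv2.INTER_CUBIC)
o=np.zeros((400,800,3),np.uint8);o[:A.shape[0],:A.shape[1]]=A;o[:B.shape[0],400:400+B.shape[1]]=B
cv2.imwrite("pics/vs.png",o[:,:,::-1])
E
```

```text
(no output)
```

View pics/g1.png

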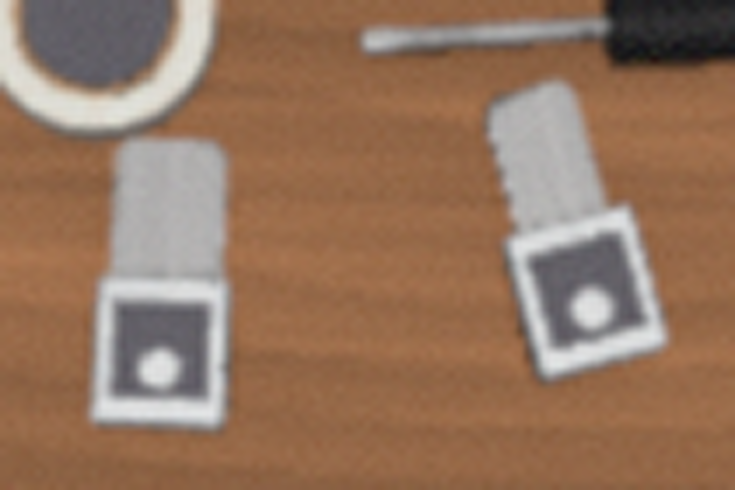

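View pics/vs.png

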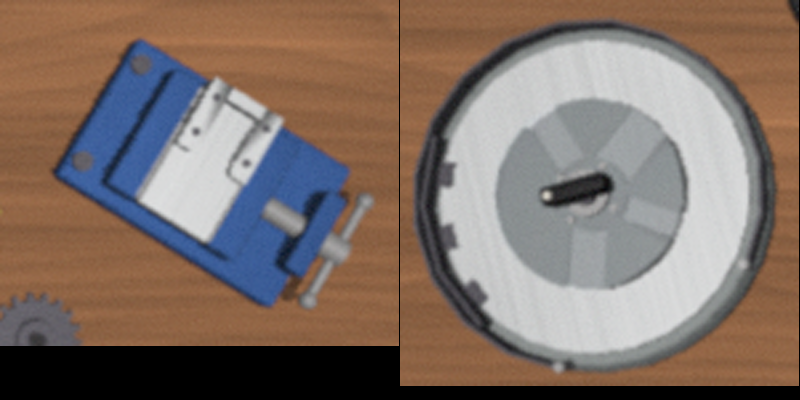

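Blade-to-handle width ratios say the left gauge is 34 mm and the right one 28 mm. The blades point up, towards +x. In the stand crop, the gap lies between the posts at (558,367) and (745,265), and the knob's dot points left. Next I'll turn these pixels into metres.

```bash
python3 - <<'E'
from h import *
np.set_printoptions(precision=4,suppress=True)
def W(c,k,u0,v0,z,off=0): 
    c=np.float64(c)-[off,0]; return pix2w("top",[u0,v0]+(c+.5)/k-.5,z)[:,:2]
for n,hd,bl in(("34",[(103,280),(230,280),(224,428),(92,422)],[(117,140),(224,145),(222,275),(110,275)]),("28",[(508,237),(629,206),(666,345),(546,380)],[(487,100),(574,82),(606,210),(520,230)])):
    H=W(hd,7,235,150,.018);B=W(bl,7,235,150,.006)
    c=H.mean(0);t=B[:2].mean(0);d=t-c
    print(n,"c",c,"tip",t,"len",np.hypot(*d),"yaw",np.degrees(np.arctan2(d[1],d[0])),"sides",[np.hypot(*(H[i]-H[i-1])) for i in range(4)],"bladew",np.hypot(*(B[0]-B[1])),np.hypot(*(B[2]-B[3])))
L=W([(137,197),(213,243)],2.66,350,175,.060); T=W([(217,78),(285,118)],2.66,350,175,.074)
print("ledge",L,"top",T,np.hypot(*(L[0]-L[1])),np.hypot(*(T[0]-T[1])))
d=T.mean(0)-L.mean(0);n=np.hypot(*d);d/=n;print("len",n,"yaw",np.degrees(np.arctan2(d[1],d[0])),"slot_end",L.mean(0)+.096*d)
e=L[1]-L[0];print("yaw from front",np.degrees(np.arctan2(e[1],e[0]))+90)
e=T[1]-T[0];print("yaw from back",np.degrees(np.arctan2(e[1],e[0]))+90)
# stand: guard outer circle
C=W([(593,22),(415,195),(775,195),(590,372),(465,65),(722,68)],2.66,60,140,.056,400)
A=np.c_[2*C,np.ones(len(C))];s=np.linalg.lstsq(A,(C**2).sum(1),rcond=None)[0];print("guard c",s[:2],"r",np.sqrt(s[2]+s[:2]@s[:2]))
R=W([(593,98),(497,190),(686,190),(590,289)],2.66,60,140,.052,400);print("roof disc",R.mean(0),np.hypot(*(R[1]-R[2])),np.hypot(*(R[0]-R[3])))
K=W([(548,196),(607,182)],2.66,60,140,.094,400);print("knob ends",K,K.mean(0),np.hypot(*(K[0]-K[1])))
M=W([(558,367),(745,265)],2.66,60,140,.056,400);print("posts",M,M.mean(0)-R.mean(0))
for q in(s[:2],R.mean(0),K.mean(0)):
  a=[np.degrees(np.arctan2(*(m-q)[::-1])) for m in M];print("posts ang",a,[np.hypot(*(m-q)) for m in M])
kd=K[0]-K[1];print("door dir",np.degrees(np.arctan2(kd[1],kd[0])))
PK=W([(550,120),(640,125),(678,222),(588,288)],2.66,60,140,.045,400)-R.mean(0);print("pocket ang",np.degrees(np.arctan2(PK[:,1],PK[:,0])))
s=status.sense();from scipy.spatial.transform import Rotation as Ro
print(Ro.from_quat(s["tool_rot"]).as_matrix())
E
```

```text
34 c [0.5976 0.0255] tip [0.6641 0.025 ] len 0.06648697247458542 yaw -0.3636608968343186 sides [np.float64(0.04343207824358766), np.float64(0.03859627653260421), np.float64(0.04517271865024425), np.float64(0.03999779205393169)] bladew 0.033063336793718846 0.03442102897308686
28 c [ 0.6186 -0.1032] tip [ 0.6824 -0.0858] len 0.0661153056772004 yaw 15.236173685232266 sides [np.float64(0.04517970412464907), np.float64(0.03817053024545769), np.float64(0.04398670869685464), np.float64(0.03805542250470702)] bladew 0.027542540250222052 0.027273414797139173
ledge [[ 0.499  -0.2698]
 [ 0.4649 -0.3283]] top [[ 0.59   -0.3283]
 [ 0.5604 -0.3805]] 0.06770664121715445 0.0599996330414296
len 0.10846453706241388 yaw -30.68287716758334 slot_end [ 0.5645 -0.348 ]
yaw from front -30.23735417004069
yaw from back -29.554891965853614
guard c [0.5633 0.2824] r 0.13943720417363636
roof disc [0.5645 0.2837] 0.14835733758268593 0.14864216390405768
knob ends [[0.557  0.3038]
 [0.5684 0.2598]] [0.5627 0.2818] 0.04540962167209562
posts [[0.4291 0.3021]
 [0.5101 0.1611]] [-0.0949 -0.0522]
posts ang [np.float64(171.6802162598958), np.float64(-113.68637039885266)] [np.float64(0.135641830089169), np.float64(0.13255509315865188)]
posts ang [np.float64(172.28105470387024), np.float64(-113.93621130390352)] [np.float64(0.13665004446206647), np.float64(0.13420328943572168)]
posts ang [np.float64(171.3709841782293), np.float64(-113.54918137140645)] [np.float64(0.13511632586080138), np.float64(0.1317125287324293)]
door dir 104.46846081728229
pocket ang [  33.8331  -32.4064 -108.0456  179.1941]
[[-0.001  -0.9065  0.4221]
 [-0.0013  0.4221  0.9065]
 [-1.      0.0003 -0.0016]]
```

Sizes and blade lengths agree: 34 mm at (0.598, 0.0255) with yaw −0.4°, 28 mm at (0.619, −0.103) with yaw 15°. The stand axis is at (0.563, 0.282), the gap faces 209° and the door 104.5°. First I'll turn the rack +32.5° so the 28 mm pocket faces the gap.

```bash
cat > go.py <<'E'
import sys,numpy as np
from station import status
from scipy.spatial.transform import Rotation as R
s=status.sense();M=R.from_quat(s["tool_rot"]).as_matrix()
y0=np.degrees(np.arctan2(M[1,2],M[0,2]))
p=s["tcp_pos"]*1000
print("t %.1f tcp"%s["t"],p.round(1),"yaw %.1f"%y0,"gap %.3f"%s["finger_gap"],"F",s["force"].round(1),"q",s["q"].round(2),"tilt",M[:2,0].round(3))
if len(sys.argv)>4:
    x,y,z,yw=map(float,sys.argv[1:5]); d=np.array([x,y,z])-p; t=np.radians(yw);c,n=np.cos(t),np.sin(t)
    print("turn %.3f rad; then shift x %.1f y %.1f z %.1f mm"%(np.radians((y0-yw+180)%360-180),-d[2],-n*d[0]+c*d[1],c*d[0]+n*d[1]))
E
python3 go.py 563 282 150 14.5
```

```text
t 0.1 tcp [263.5 566.2 230.6] yaw 65.0 gap 0.999 F [ 0.4 -0.3 -0.5] q [ 0.96  0.53  1.43  0.    1.18 -0.18] tilt [-0.001 -0.001]
turn 0.882 rad; then shift x 80.6 y -350.1 z 218.8 mm
```

{"api": "arm_command", "payload": {
  "series": [
    [[0,0,0,0.147],[0,0,0,0.147],[0,0,0,0.147],[0,0,0,0.147],[0,0,0,0.147],[0,0,0,0.147]]
  ],
  "jaw": 100,
  "force": 60
}}

```text
t: 0.75
tcp_pos: [0.2636, 0.5663, 0.2309]
tool_rot: [-0.087, 0.702, 0.087, 0.702]
force: [0.6, -0.2, 0.6]
finger_gap: 0.998
```

{"api": "arm_command", "payload": {
  "series": [
    [[8,-35,22,0],[8,-35,22,0],[8,-35,22,0],[8,-35,22,0],[8,-35,22,0],[8,-35,22,0],[8,-35,22,0],[8,-35,22,0],[8,-35,22,0],[8,-35,22,0]]
  ]
}}

```text
t: 1.75
tcp_pos: [0.5653, 0.2814, 0.1507]
tool_rot: [-0.089, 0.702, 0.089, 0.701]
force: [0.2, 0.6, -0.1]
finger_gap: 0.997
```

```bash
python3 go.py 563 282 66 14.5; python3 -c "
from h import *
crop('top',60,140,160,145,4,'k1')"
```

```text
t 1.8 tcp [565.3 281.4 150.7] yaw 14.5 gap 0.997 F [ 0.2  0.6 -0.1] q [0.29 0.63 1.49 0.   1.02 0.03] tilt [-0.001 -0.   ]
turn -0.000 rad; then shift x 84.7 y 1.2 z -2.1 mm
```

View pics/k1.png

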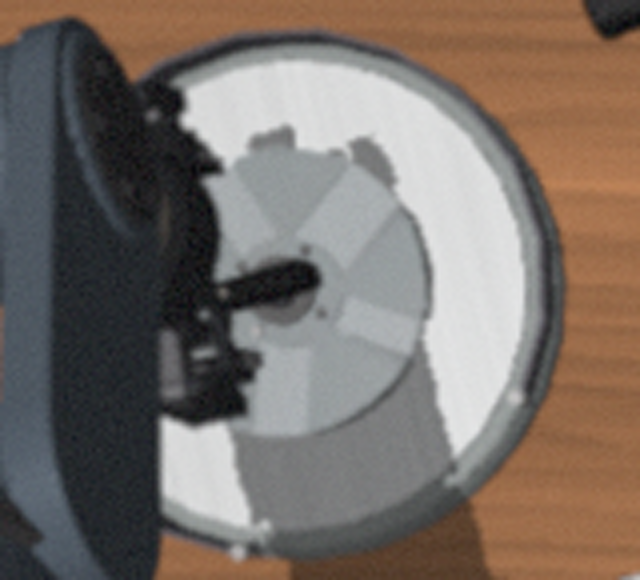

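{"api": "arm_command", "payload": {
  "series": [
    [[28,0,-2,0],[28,1,0,0],[28,0,0,0],[0,0,0,0]]
  ]
}}

```text
t: 2.2
tcp_pos: [0.5588, 0.2822, 0.0633]
tool_rot: [-0.09, 0.705, 0.089, 0.698]
force: [-0.8, -0.3, 0.1]
finger_gap: 1.001
```

{"api": "arm_command", "payload": {
  "series": [
    [[0,0,0,0],[0,0,0,0],[0,0,0,0],[0,0,0,0],[0,0,0,0],[0,0,0,0],[0,0,0,0],[0,0,0,0]]
  ],
  "jaw": 0,
  "force": 60
}}

```text
t: 3.0
tcp_pos: [0.5652, 0.2843, 0.069]
tool_rot: [-0.088, 0.699, 0.09, 0.704]
force: [3.7, 3.1, 3.3]
finger_gap: 0.155
```

```bash
python3 go.py 563 282 66 47
```

```text
t 3.0 tcp [565.2 284.3  69. ] yaw 14.4 gap 0.155 F [3.7 3.1 3.3] q [0.29 0.74 1.54 0.   0.85 0.04] tilt [0.007 0.003]
turn -0.568 rad; then shift x 3.0 y 0.0 z -3.2 mm
```

{"api": "arm_command", "payload": {
  "series": [
    [[0,0,1.5,0],[0,0,0,-0.1],[0,0,0,-0.1],[0,0,0,-0.1],[0,0,0,-0.1],[0,0,0,-0.1],[0,0,0,-0.067],[0,0,0,0],[0,0,0,0],[0,0,0,0]]
  ]
}}

```text
t: 4.0
tcp_pos: [0.5664, 0.2851, 0.069]
tool_rot: [-0.282, 0.646, 0.282, 0.651]
force: [3.9, 4.0, 4.0]
finger_gap: 0.15
```

{"api": "arm_command", "payload": {
  "series": [
    [[0,0,0,0],[0,0,0,0],[0,0,0,0],[-20,0,0,0],[-50,0,0,0],[-45,-40,-15,0],[0,-50,-20,0],[0,-50,-20,0],[0,-50,-20,0],[0,0,0,0]]
  ],
  "jaw": 100
}}

```text
t: 5.0
tcp_pos: [0.6456, 0.1105, 0.1735]
tool_rot: [-0.281, 0.649, 0.278, 0.65]
force: [-0.8, -0.2, -1.0]
finger_gap: 1.002
```

```bash
python3 go.py 618 -103 100 105; python3 -c "
from h import *
im=snapshot('top')
cv2.imwrite('pics/k2.png',cv2.resize(np.vstack([im[140:285,60:210],im[150:220,200:350]]),None,fx=2.7,fy=2.7,interpolation=2)[:,:,::-1])"
```

```text
t 5.0 tcp [645.6 110.5 173.5] yaw 46.6 gap 1.002 F [-0.8 -0.2 -1. ] q [ 0.    0.63  1.41 -0.    1.1  -0.81] tilt [ 0.002 -0.003]
turn -1.019 rad; then shift x 73.5 y 81.9 z -199.0 mm
```

View pics/k2.png

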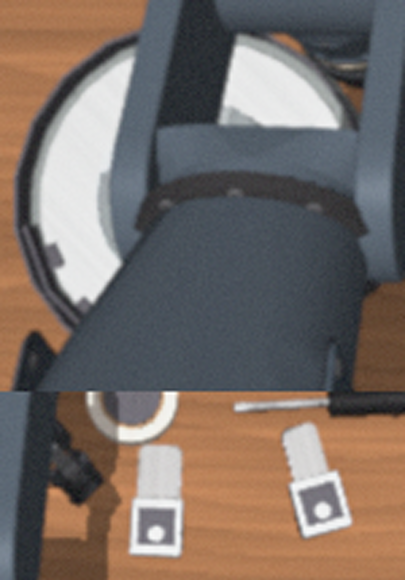

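{"api": "arm_command", "payload": {
  "series": [
    [[0,0,0,-0.145],[0,0,0,-0.145],[0,0,0,-0.145],[0,0,0,-0.145],[0,0,0,-0.145],[0,0,0,-0.145],[0,0,0,-0.145]]
  ]
}}

```text
t: 5.75
tcp_pos: [0.6411, 0.1187, 0.1729]
tool_rot: [-0.562, 0.428, 0.564, 0.427]
force: [0.4, 0.6, -0.5]
finger_gap: 1.003
```

{"api": "arm_command", "payload": {
  "series": [
    [[16,14,-33,0],[16,14,-33,0],[16,14,-33,0],[16,13,-33,0],[16,13,-33,0],[16,14,-34,0],[0,0,0,0],[0,0,0,0]]
  ]
}}

```text
t: 6.55
tcp_pos: [0.6144, -0.0956, 0.0768]
tool_rot: [-0.56, 0.43, 0.562, 0.43]
force: [0.1, -0.2, -0.8]
finger_gap: 1.0
```

```bash
python3 go.py 618.6 -103.2 2 105.2; python3 -c "
from h import *
im=snapshot('top');im2=snapshot('side')
a=cv2.resize(im[130:250,230:390],None,fx=2.5,fy=2.5,interpolation=2);b=cv2.resize(im2[170:290,200:360],None,fx=2.5,fy=2.5,interpolation=2)
c=cv2.resize(im[140:285,60:220],(400,362),interpolation=2)
cv2.imwrite('pics/k3.png',np.vstack([np.hstack([a,b]),np.hstack([c,c*0])])[:600,:,::-1])"
```

```text
t 6.5 tcp [614.4 -95.6  76.8] yaw 105.1 gap 1.000 F [ 0.1 -0.2 -0.8] q [-0.33  0.72  1.55  0.    0.87 -2.17] tilt [-0.003  0.002]
turn -0.002 rad; then shift x 74.8 y -2.0 z -8.4 mm
```

View pics/k3.png

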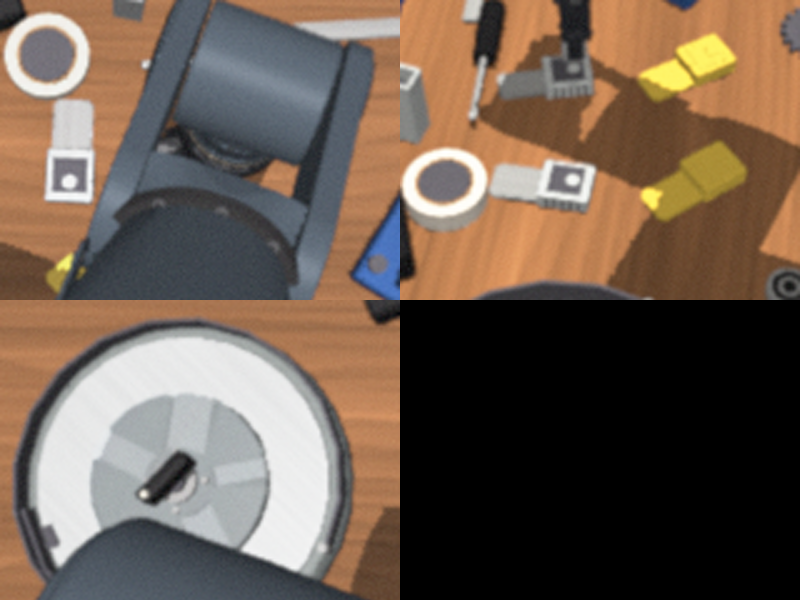

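Side view: the gripper is above the 28 mm handle, which hasn't moved. The knob dot has turned to the lower left, as wanted. Now grasping.

{"api": "arm_command", "payload": {
  "series": [
    [[20,-1,-4,0],[25,-1,-4,0],[20,0,0,0],[10,0,0,0],[0,0,0,0],[0,0,0,0]]
  ]
}}

```text
t: 7.25
tcp_pos: [0.6202, -0.1029, 0.0033]
tool_rot: [0.562, -0.429, -0.561, -0.43]
force: [0.9, 0.3, 0.4]
finger_gap: 1.001
```

{"api": "arm_command", "payload": {
  "series": [
    [[0,0,0,0],[0,0,0,0],[0,0,0,0],[0,0,0,0],[0,0,0,0],[0,0,0,0],[0,0,0,0]]
  ],
  "jaw": 0,
  "force": 60
}}

```text
t: 7.95
tcp_pos: [0.6204, -0.104, 0.0037]
tool_rot: [0.562, -0.43, -0.561, -0.43]
force: [-0.7, 1.1, 5.5]
finger_gap: 0.449
```

```bash
python3 go.py 618.6 -103.2 2 105.2;  python3 -c "
from h import *
K=pix2w('top',[60,140]+(np.array([(148,193),(190,160)])+.5)/2.5-.5,.094)[:,:2];d=K[0]-K[1];print(np.degrees(np.arctan2(d[1],d[0])),K.mean(0))"
```

```text
t 8.0 tcp [ 620.4 -104.     3.7] yaw 105.1 gap 0.449 F [-0.7  1.1  5.5] q [-0.34  0.84  1.56  0.    0.74 -2.18] tilt [ 0.002 -0.001]
turn -0.001 rad; then shift x 1.7 y 1.5 z 1.2 mm
129.70754651084454 [0.56362796 0.28004951]
```

{"api": "arm_command", "payload": {
  "series": [
    [[-30,0,0,0],[-40,0,0,0],[-40,0,0,0],[-20,0,0,0],[0,0,0,0]]
  ]
}}

```text
t: 8.45
tcp_pos: [0.6217, -0.1044, 0.1359]
tool_rot: [0.564, -0.429, -0.559, -0.431]
force: [-0.0, -0.3, -1.5]
finger_gap: 0.448
```

```bash
python3 go.py; python3 -c "
from h import *
im=snapshot('top');im2=snapshot('side')
a=cv2.resize(im[195:275,380:460],None,fx=5,fy=5,interpolation=2);b=cv2.resize(im2[100:180,270:350],None,fx=5,fy=5,interpolation=2)
cv2.imwrite('pics/b1.png',np.hstack([a,b])[:,:,::-1])"
```

```text
t 8.4 tcp [ 621.7 -104.4  135.9] yaw 105.1 gap 0.448 F [-0.  -0.3 -1.5] q [-0.34  0.65  1.51  0.    0.98 -2.18] tilt [ 0.007 -0.002]
```

View pics/b1.png

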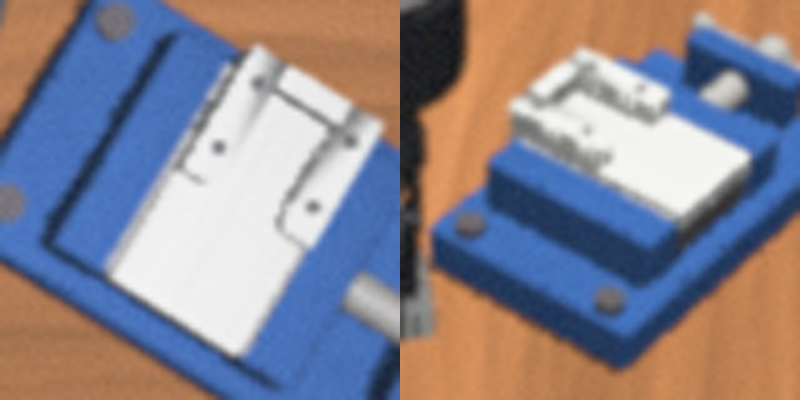

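```bash
python3 - <<'E'
from h import *
np.set_printoptions(precision=4,suppress=True)
T=lambda c:[380,195]+(np.float64(c)+.5)/5-.5
S=lambda c:[270,100]+(np.float64(c)-[400,0]+.5)/5-.5
def show(n,a,z): w=pix2w("top",T(a),z)[:,:2]; print(n,w.ravel()); return w
F=show("front",[(108,270),(242,356)],.06)
print("front side cam",pix2w("side",S([(678,218),(748,158)]),.06)[:,:2].ravel())
L=show("left edge",[(108,270),(180,155)],.06);Rr=show("right edge",[(242,356),(308,250)],.06)
E=show("floor end",[(272,88),(335,128)],.060)
B=show("back top",[(258,45),(383,123)],.074)
print("back side cam",pix2w("side",S([(583,48)]),.074)[:,:2])
C=show("cheek fronts top",[(180,165),(308,250)],.074)
for n,p in(("L",L),("R",Rr)): d=p[1]-p[0];print(n,"yaw",np.degrees(np.arctan2(d[1],d[0])))
for n,p in(("F",F),("E",E),("B",B)): d=p[1]-p[0];print(n,"yaw",np.degrees(np.arctan2(d[1],d[0]))+90,"w",np.hypot(*d))
u=np.array([np.cos(np.radians(-30)),np.sin(np.radians(-30))]);v=np.array([-u[1],u[0]])
for n,p in(("F",F),("L",L),("R",Rr),("E",E),("B",B),("C",C)): print(n,"along",p@u,"across",p@v)
E
```

```text
front [ 0.4993 -0.2698  0.4653 -0.3247]
front side cam [ 0.4974 -0.2687  0.4659 -0.3205]
left edge [ 0.4993 -0.2698  0.5466 -0.2996]
right edge [ 0.4653 -0.3247  0.5087 -0.3522]
floor end [ 0.5747 -0.338   0.5588 -0.364 ]
back top [ 0.5908 -0.3282  0.5601 -0.3792]
back side cam [[ 0.5582 -0.3811]]
cheek fronts top [ 0.5416 -0.2959  0.5083 -0.3478]
L yaw -32.207638054761986
R yaw -32.41421484910947
F yaw -31.760232439488036 w 0.06451584334733494
E yaw -31.540294901484657 w 0.030537313281144614
B yaw -31.08813086876522 w 0.05957144843586692
F along [0.5673 0.5653] across [ 0.016  -0.0485]
L along [0.5673 0.6231] across [0.016  0.0138]
R along [0.5653 0.6166] across [-0.0485 -0.0507]
E along [0.6667 0.6659] across [-0.0053 -0.0358]
B along [0.6758 0.6746] across [ 0.0112 -0.0484]
C along [0.617  0.6141] across [ 0.0146 -0.0471]
```

Two views agree within about 2 mm: slot_end ≈ (0.563, −0.348), yaw ≈ −31.5°. I'll go to a point 60 mm before full insertion, above the ledge.

{"api": "arm_command", "payload": {
  "series": [
    [[0,0,0,0.136],[0,0,0,0.136],[0,0,0,0.136],[0,0,0,0.136],[0,0,0,0.136],[0,0,0,0.133],[0,0,0,0]]
  ]
}}

```text
t: 9.25
tcp_pos: [0.6179, -0.1031, 0.1298]
tool_rot: [-0.344, 0.618, 0.347, 0.616]
force: [0.4, -0.0, -1.9]
finger_gap: 0.448
```

```bash
python3 go.py 455 -282 90 58.5
```

```text
t 9.2 tcp [ 617.9 -103.1  129.8] yaw 58.6 gap 0.448 F [ 0.4 -0.  -1.9] q [-0.34  0.65  1.51  0.    0.98 -1.37] tilt [-0.005  0.002]
turn 0.001 rad; then shift x 39.8 y 45.4 z -237.6 mm
```

{"api": "arm_command", "payload": {
  "series": [
    [[5,6,-30,0],[5,6,-30,0],[5,6,-30,0],[5,6,-30,0],[5,6,-30,0],[5,5,-30,0],[5,5,-30,0],[5,5,-28,0],[0,0,0,0],[0,0,0,0]]
  ]
}}

```text
t: 10.25
tcp_pos: [0.4562, -0.2831, 0.0915]
tool_rot: [-0.345, 0.617, 0.347, 0.617]
force: [-0.2, 1.1, -0.9]
finger_gap: 0.451
```

```bash
python3 go.py 455.4 -282.1 66 58.5; python3 -c "
from h import *
im=snapshot('top');im2=snapshot('side')
a=cv2.resize(im[185:285,370:470],None,fx=4,fy=4,interpolation=2);b=cv2.resize(im2[90:190,270:370],None,fx=4,fy=4,interpolation=2)
cv2.imwrite('pics/b2.png',np.hstack([a,b])[:,:,::-1])"
```

```text
t 10.2 tcp [ 456.2 -283.1   91.5] yaw 58.6 gap 0.451 F [-0.2  1.1 -0.9] q [-0.76  0.62  1.77  0.    0.75 -1.79] tilt [-0.002  0.002]
turn 0.001 rad; then shift x 25.5 y 1.2 z 0.4 mm
```

View pics/b2.png

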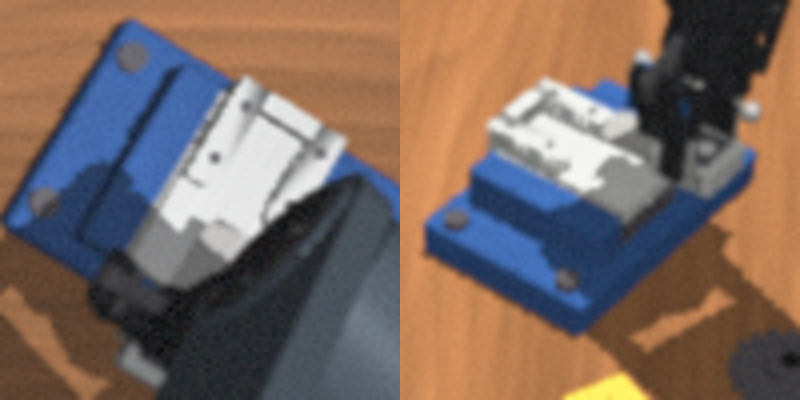

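The side crop shows the blade over the ledge in line with the slot. The top crop shows the blade end at about (225,235). Lowering, then sliding in (tool −y).

{"api": "arm_command", "payload": {
  "series": [
    [[10,1,0,0],[10,0,0,0],[5,0,0,0],[0,0,0,0],[0,0,0,0]]
  ]
}}

```text
t: 10.85
tcp_pos: [0.4563, -0.2825, 0.0672]
tool_rot: [-0.346, 0.617, 0.346, 0.617]
force: [0.5, -0.9, -1.2]
finger_gap: 0.449
```

{"api": "arm_command", "payload": {
  "series": [
    [[0,-8,0,0],[0,-8,0,0],[0,-8,0,0],[0,-6,0,0],[0,0,0,0],[0,0,0,0]]
  ]
}}

```text
t: 11.45
tcp_pos: [0.4823, -0.2985, 0.0676]
tool_rot: [-0.346, 0.617, 0.346, 0.617]
force: [1.7, 0.3, -1.1]
finger_gap: 0.451
```

```bash
python3 go.py 506.6 -313.5 64 58.5
```

```text
t 11.4 tcp [ 482.3 -298.5   67.6] yaw 58.6 gap 0.451 F [ 1.7  0.3 -1.1] q [-0.75  0.69  1.71  0.    0.75 -1.77] tilt [ 0.001 -0.001]
turn 0.001 rad; then shift x 3.6 y -28.6 z -0.1 mm
```

{"api": "arm_command", "payload": {
  "series": [
    [[1,-6,0,0],[1,-6,0,0],[0,-6,0,0],[0,-4,0,0],[0,0,0,0],[0,0,0,0]]
  ]
}}

```text
t: 12.05
tcp_pos: [0.5013, -0.3098, 0.0655]
tool_rot: [-0.346, 0.616, 0.346, 0.617]
force: [3.3, 2.6, -3.5]
finger_gap: 0.45
```

{"api": "arm_command", "payload": {
  "series": [
    [[1,-3,0,0],[0,-3,0,0],[0,-2,0,0],[0,0,0,0],[0,0,0,0]]
  ]
}}

```text
t: 12.55
tcp_pos: [0.5058, -0.3125, 0.0643]
tool_rot: [-0.344, 0.617, 0.347, 0.616]
force: [-2.3, 6.0, 1.1]
finger_gap: 0.451
```

```bash
python3 go.py 506.6 -313.5 64 58.5
```

```text
t 12.6 tcp [ 505.8 -312.5   64.3] yaw 58.5 gap 0.451 F [-2.3  6.   1.1] q [-0.74  0.72  1.63  0.    0.8  -1.76] tilt [-0.004  0.003]
turn 0.001 rad; then shift x 0.3 y -1.2 z -0.5 mm
```

{"api": "arm_command", "payload": {
  "series": [
    [[0,-2,0,0],[0,-2,0,0],[0,0,0,0],[0,0,0,0],[0,0,0,0]]
  ]
}}

```text
t: 13.05
tcp_pos: [0.5059, -0.3124, 0.0641]
tool_rot: [-0.341, 0.619, 0.35, 0.615]
force: [-7.9, 7.9, 6.1]
finger_gap: 0.449
```

```bash
python3 go.py 506.6 -313.5 64 58.5;python3 -c "
from h import *
im=snapshot('top');im2=snapshot('side')
a=cv2.resize(im[185:285,370:470],None,fx=4,fy=4,interpolation=2);b=cv2.resize(im2[90:190,270:370],None,fx=4,fy=4,interpolation=2)
cv2.imwrite('pics/b3.png',np.hstack([a,b])[:,:,::-1])"
```

```text
t 13.1 tcp [ 505.9 -312.4   64.1] yaw 58.6 gap 0.449 F [-7.9  7.9  6.1] q [-0.74  0.72  1.62 -0.    0.81 -1.76] tilt [-0.011  0.008]
turn 0.001 rad; then shift x 0.1 y -1.1 z -0.6 mm
```

View pics/b3.png

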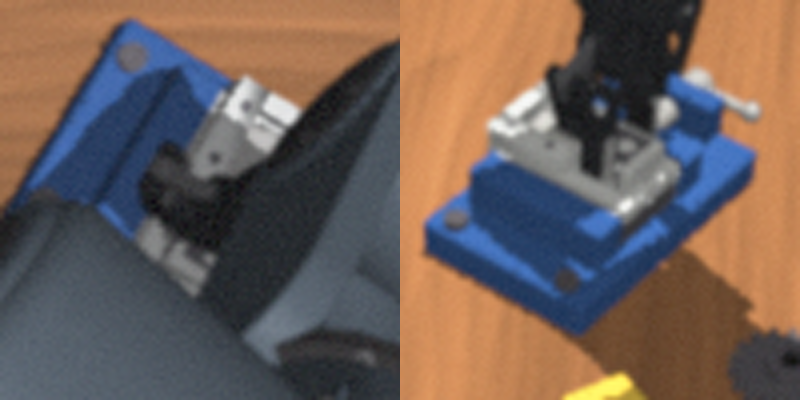

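The stop is hard: the TCP no longer advances while force rises, and it is 1.3 mm from the predicted full depth. The side view shows the handle against the bracket. Withdrawing, and checking the rack angle with the view clear.

{"api": "arm_command", "payload": {
  "series": [
    [[0,8,0,0],[0,10,0,0],[0,15,0,0],[0,15,0,0],[0,12,0,0],[0,6,0,0],[-20,0,0,0],[-40,0,0,0],[-20,0,0,0],[0,0,0,0]]
  ]
}}

```text
t: 14.15
tcp_pos: [0.4569, -0.2847, 0.148]
tool_rot: [-0.349, 0.616, 0.342, 0.618]
force: [1.0, 0.2, -2.4]
finger_gap: 0.45
```

```bash
python3 go.py 400 100 150 119; python3 -c "
from h import *
im=snapshot('top')
a=cv2.resize(im[140:285,60:210],None,fx=4,fy=4,interpolation=2)
cv2.imwrite('pics/r1.png',a[:,:,::-1])"
```

```text
t 14.2 tcp [ 456.9 -284.7  148. ] yaw 58.5 gap 0.450 F [ 1.   0.2 -2.4] q [-0.76  0.53  1.74 -0.    0.87 -1.79] tilt [ 0.007 -0.008]
turn -1.055 rad; then shift x -2.0 y -136.7 z 364.1 mm
```

View pics/r1.png

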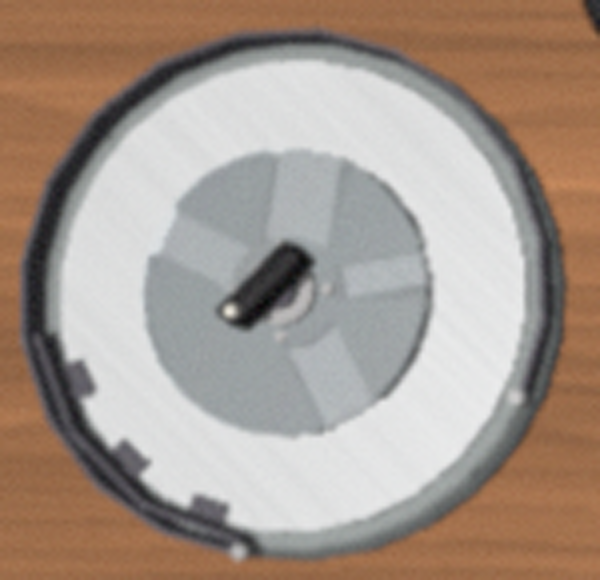

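```bash
python3 - <<'E'
from h import *
np.set_printoptions(precision=4,suppress=True)
W=lambda c,z:pix2w("top",[60,140]+(np.float64(c)+.5)/4-.5,z)[:,:2]
# roof disc centre from image circle fit points
R=W([(288,150),(144,293),(432,293),(290,437),(187,190),(390,392)],.052)
A=np.c_[2*R,np.ones(len(R))];s=np.linalg.lstsq(A,(R**2).sum(1),rcond=None)[0];c=s[:2];print("disc",c,np.sqrt(s[2]+c@c))
M=W([(347,417),(427,272),(308,152),(170,240)],.045)-c  #28,16,34,22
print(np.hypot(*M.T),[np.degrees(np.arctan2(m[1],m[0]))%360-o for m,o in zip(M,(0,72,144,216))])
K=W([(229,313),(302,250)],.094);k=K[0]-K[1];print("knob",K.mean(0),np.hypot(*k),np.degrees(np.arctan2(k[1],k[0]))+72)
Pp=W([(238,551),(517,397)],.056);d=Pp-c;print("posts",np.degrees(np.arctan2(d[:,1],d[:,0]))%360,np.hypot(*d.T))
D=W([(35,340),(238,545)],.056)-c;print("door ends",np.degrees(np.arctan2(D[:,1],D[:,0]))%360)
E
```

```text
disc [0.5625 0.2841] 0.07497790952015691
[0.0712 0.0719 0.0743 0.0704] [np.float64(207.02096192560097), np.float64(207.96246388277694), np.float64(211.81101361722477), np.float64(-148.14647481612508)]
knob [0.5642 0.2827] 0.047482243897188636 204.41977133542423
posts [172.32  247.093] [0.134  0.1324]
door ends [102.1213 172.084 ]
```

The 28 mm pocket faces 209.3°, matching the gap (209.5° ± 1). Home handle centre ≈ (0.479, 0.235), insertion yaw 29.3°. Moving there.

{"api": "arm_command", "payload": {
  "series": [
    [[0,0,0,-0.133],[0,0,0,-0.133],[0,0,0,-0.133],[0,0,0,-0.133],[0,0,0,-0.133],[0,0,0,-0.133],[0,0,0,-0.133],[0,0,0,-0.13],[0,0,0,0]]
  ]
}}

```text
t: 15.1
tcp_pos: [0.4539, -0.2815, 0.143]
tool_rot: [-0.609, 0.357, 0.611, 0.357]
force: [-0.8, 0.9, -1.9]
finger_gap: 0.452
```

```bash
python3 go.py 418 201 110 119.3
```

```text
t 15.1 tcp [ 453.9 -281.5  143. ] yaw 119.3 gap 0.452 F [-0.8  0.9 -1.9] q [-0.76  0.53  1.74 -0.    0.87 -2.85] tilt [-0.002  0.001]
turn -0.000 rad; then shift x 33.0 y -204.8 z 438.4 mm
```

{"api": "arm_command", "payload": {
  "series": [
    [[2,-17,36,0],[2,-17,36,0],[2,-17,36,0],[2,-17,36,0],[2,-17,36,0],[2,-17,37,0],[3,-17,37,0],[3,-17,37,0],[3,-17,37,0],[3,-17,37,0]]
  ]
}}

```text
t: 16.1
tcp_pos: [0.4235, 0.1212, 0.1198]
tool_rot: [-0.61, 0.358, 0.61, 0.357]
force: [0.3, 0.2, -1.7]
finger_gap: 0.452
```

{"api": "arm_command", "payload": {
  "series": [
    [[4,-17,37,0],[5,-18,37,0],[0,0,0,0],[0,0,0,0],[0,0,0,0]]
  ]
}}

```text
t: 16.6
tcp_pos: [0.418, 0.2006, 0.1112]
tool_rot: [-0.61, 0.358, 0.61, 0.357]
force: [0.0, -0.7, -1.7]
finger_gap: 0.449
```

```bash
python3 go.py 417.7 201 43 119.3; python3 -c "
from h import *
im=snapshot('top');im2=snapshot('side')
a=cv2.resize(im[140:285,60:210],(400,387),interpolation=2);b=cv2.resize(im2[275:420,180:330],(400,387),interpolation=2)
cv2.imwrite('pics/r2.png',np.hstack([a,b])[:,:,::-1])"
```

```text
t 16.6 tcp [418.  200.6 111.2] yaw 119.3 gap 0.449 F [ 0.  -0.7 -1.7] q [ 0.21  0.52  1.94 -0.    0.68 -1.88] tilt [-0.001 -0.001]
turn -0.000 rad; then shift x 68.2 y 0.0 z 0.5 mm
```

View pics/r2.png

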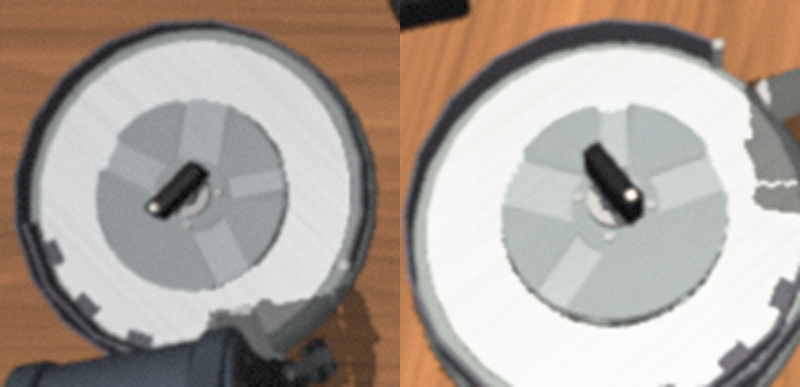

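Both views show the gauge at the gap, in line with the 28 mm pocket. Lowering and sliding.

{"api": "arm_command", "payload": {
  "series": [
    [[25,0,0,0],[25,0,0,0],[18,0,0,0],[0,0,0,0],[0,0,0,0]]
  ]
}}

```text
t: 17.2
tcp_pos: [0.4184, 0.2006, 0.0437]
tool_rot: [-0.61, 0.358, 0.61, 0.357]
force: [0.2, 1.0, -0.9]
finger_gap: 0.452
```

{"api": "arm_command", "payload": {
  "series": [
    [[0,-8,0,0],[0,-8,0,0],[0,-8,0,0],[0,-8,0,0],[0,-4,0,0],[0,0,0,0],[0,0,0,0]]
  ]
}}

```text
t: 17.9
tcp_pos: [0.4491, 0.2192, 0.0435]
tool_rot: [-0.61, 0.357, 0.611, 0.357]
force: [-0.6, 0.0, -1.6]
finger_gap: 0.453
```

```bash
python3 go.py 478.7 235.3 41 119.3
```

```text
t 17.9 tcp [449.1 219.2  43.5] yaw 119.4 gap 0.453 F [-0.6  0.  -1.6] q [ 0.23  0.68  1.89 -0.    0.58 -1.85] tilt [-0. -0.]
turn 0.001 rad; then shift x 2.5 y -33.7 z -0.4 mm
```

{"api": "arm_command", "payload": {
  "series": [
    [[1,-6,0,0],[0,-6,0,0],[1,-6,0,0],[0,-6,0,0],[0,-4,0,0],[0,0,0,0],[0,0,0,0]]
  ]
}}

```text
t: 18.6
tcp_pos: [0.4747, 0.2333, 0.0417]
tool_rot: [0.611, -0.356, -0.61, -0.358]
force: [0.3, 2.8, -2.4]
finger_gap: 0.447
```

{"api": "arm_command", "payload": {
  "series": [
    [[0,-3,0,0],[0,-3,0,0],[0,0,0,0],[0,0,0,0]]
  ]
}}

```text
t: 19.0
tcp_pos: [0.4793, 0.2359, 0.0416]
tool_rot: [0.61, -0.357, -0.61, -0.357]
force: [-0.9, 1.8, -1.8]
finger_gap: 0.451
```

```bash
python3 go.py 478.7 235.3 41 119.3
```

```text
t 19.0 tcp [479.3 235.9  41.6] yaw 119.3 gap 0.451 F [-0.9  1.8 -1.8] q [ 0.25  0.71  1.8   0.    0.63 -1.84] tilt [0.001 0.   ]
turn 0.001 rad; then shift x 0.6 y 0.8 z -0.2 mm
```

{"api": "arm_command", "payload": {
  "series": [
    [[1,-2,0,0],[0,-2,0,0],[0,0,0,0],[0,0,0,0],[0,0,0,0]]
  ]
}}

```text
t: 19.5
tcp_pos: [0.4804, 0.2366, 0.0402]
tool_rot: [-0.609, 0.358, 0.612, 0.355]
force: [-3.6, -3.1, 0.3]
finger_gap: 0.455
```

```bash
python3 go.py 478.7 235.3 41 119.3
```

```text
t 19.5 tcp [480.4 236.6  40.2] yaw 119.4 gap 0.455 F [-3.6 -3.1  0.3] q [ 0.25  0.71  1.79 -0.    0.64 -1.83] tilt [-0.005 -0.002]
turn 0.001 rad; then shift x -0.8 y 2.1 z -0.3 mm
```

{"api": "arm_command", "payload": {
  "series": [
    [[0,-2,0,0],[0,-1,0,0],[0,0,0,0],[0,0,0,0]]
  ]
}}

```text
t: 19.9
tcp_pos: [0.4804, 0.2368, 0.04]
tool_rot: [-0.608, 0.36, 0.613, 0.354]
force: [-7.9, -7.4, 4.1]
finger_gap: 0.45
```

{"api": "arm_command", "payload": {
  "series": [
    [[0,0,0,0],[0,0,0,0],[0,0,0,0],[0,0,0,0],[0,0,0,0],[-10,0,0,0],[-30,0,0,0],[-40,0,0,0],[-30,0,0,0],[0,0,0,0]]
  ],
  "jaw": 100
}}

```text
t: 20.9
tcp_pos: [0.4883, 0.2402, 0.1555]
tool_rot: [0.613, -0.354, -0.608, -0.36]
force: [-0.0, 0.9, 0.6]
finger_gap: 1.001
```

```bash
python3 go.py 564 283 150 54; python3 -c "
from h import *
im=snapshot('top');im2=snapshot('side')
a=cv2.resize(im[140:285,60:210],(400,387),interpolation=2);b=cv2.resize(im2[275:420,180:330],(400,387),interpolation=2)
cv2.imwrite('pics/r3.png',np.hstack([a,b])[:,:,::-1])"
```

```text
t 20.9 tcp [488.3 240.2 155.5] yaw 119.4 gap 1.001 F [-0.   0.9  0.6] q [ 0.25  0.52  1.72  0.    0.89 -1.83] tilt [0.01  0.003]
turn 1.141 rad; then shift x 5.5 y -36.1 z 79.1 mm
```

View pics/r3.png

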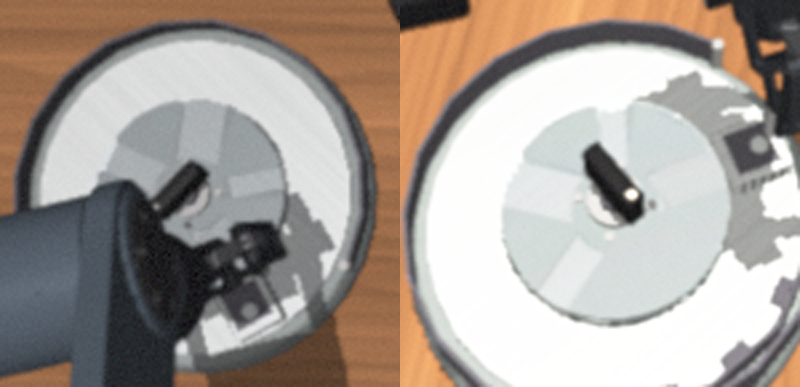

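The 28 mm gauge sits home with its handle against the rim. Next, pinch the knob at jaw yaw 47° and turn the rack −144° for the 34 mm pocket.

{"api": "arm_command", "payload": {
  "series": [
    [[0,0,0,0.14],[0,0,0,0.14],[0,0,0,0.14],[0,0,0,0.14],[0,0,0,0.14],[0,0,0,0.14],[0,0,0,0.14],[0,0,0,0.14],[0,0,0,0.138],[0,0,0,0]]
  ]
}}

```text
t: 22.0
tcp_pos: [0.484, 0.2389, 0.149]
tool_rot: [-0.283, 0.649, 0.284, 0.647]
force: [0.1, 0.1, -0.6]
finger_gap: 1.0
```

```bash
python3 go.py 565 284 140 47.3
```

```text
t 22.0 tcp [484.  238.9 149. ] yaw 47.3 gap 1.000 F [ 0.1  0.1 -0.6] q [ 0.25  0.53  1.72 -0.    0.89 -0.57] tilt [-0.003 -0.001]
turn -0.000 rad; then shift x 9.0 y -28.9 z 88.1 mm
```

{"api": "arm_command", "payload": {
  "series": [
    [[0,-10,29,0],[0,-10,30,0],[10,-9,29,0],[24,0,0,0],[25,0,0,0],[22,0,0,0],[0,0,0,0],[0,0,0,0]]
  ]
}}

```text
t: 22.8
tcp_pos: [0.5656, 0.284, 0.0687]
tool_rot: [-0.284, 0.648, 0.284, 0.647]
force: [0.4, -0.1, 0.3]
finger_gap: 0.997
```

{"api": "arm_command", "payload": {
  "series": [
    [[0,0,0,0],[0,0,0,0],[0,0,0,0],[0,0,0,0],[0,0,0,0],[0,0,0,0],[0,0,0,0],[0,0,0,0],[0,0,0,0]]
  ],
  "jaw": 0,
  "force": 70
}}

```text
t: 23.7
tcp_pos: [0.5668, 0.2846, 0.0703]
tool_rot: [-0.283, 0.647, 0.283, 0.648]
force: [-0.4, 1.7, 6.0]
finger_gap: 0.145
```

```bash
python3 go.py 565 284 66 -96.7
```

```text
t 23.7 tcp [566.8 284.6  70.3] yaw 47.3 gap 0.145 F [-0.4  1.7  6. ] q [ 0.29  0.74  1.53  0.    0.87 -0.54] tilt [0.002 0.001]
turn 2.512 rad; then shift x 4.3 y -1.7 z 0.8 mm
```

{"api": "arm_command", "payload": {
  "series": [
    [[-2,0,0,0],[0,0,0,0.14],[0,0,0,0.14],[0,0,0,0.14],[0,0,0,0.14],[0,0,0,0.14],[0,0,0,0.14],[0,0,0,0.14],[0,0,0,0.14],[0,0,0,0.14]]
  ]
}}

```text
t: 24.7
tcp_pos: [0.5631, 0.2838, 0.0704]
tool_rot: [0.153, 0.692, -0.155, 0.688]
force: [-4.5, 1.4, 1.0]
finger_gap: 0.146
```

{"api": "arm_command", "payload": {
  "series": [
    [[0,0,0,0.14],[0,0,0,0.14],[0,0,0,0.14],[0,0,0,0.14],[0,0,0,0.14],[0,0,0,0.14],[0,0,0,0.14],[0,0,0,0.14],[0,0,0,0.133],[0,0,0,0]]
  ]
}}

```text
t: 25.7
tcp_pos: [0.5613, 0.287, 0.0704]
tool_rot: [-0.528, -0.472, 0.531, -0.466]
force: [-7.4, 10.5, 1.4]
finger_gap: 0.15
```

{"api": "arm_command", "payload": {
  "series": [
    [[0,0,0,0],[0,0,0,0],[0,0,0,0]]
  ]
}}

```text
t: 26.0
tcp_pos: [0.5613, 0.287, 0.0704]
tool_rot: [-0.527, -0.473, 0.53, -0.467]
force: [-7.2, 11.3, 0.9]
finger_gap: 0.15
```

```bash
python3 go.py 565 284 66 -96.7
```

```text
t 26.0 tcp [561.3 287.   70.4] yaw -96.8 gap 0.150 F [-7.2 11.3  0.9] q [0.29 0.74 1.53 0.01 0.88 1.98] tilt [-0.009  0.003]
turn -0.001 rad; then shift x 4.4 y 4.0 z 2.6 mm
```

{"api": "arm_command", "payload": {
  "series": [
    [[0,0,0,0],[0,0,0,0],[0,0,0,0],[0,0,0,0],[-20,0,0,0],[-40,0,0,0],[-10,0,40,-0.1],[0,0,50,0],[0,0,50,0],[0,0,0,0]]
  ],
  "jaw": 100
}}

```text
t: 27.0
tcp_pos: [0.5601, 0.1386, 0.1419]
tool_rot: [-0.505, -0.494, 0.507, -0.494]
force: [1.1, 0.3, 0.3]
finger_gap: 0.995
```

```bash
python3 go.py 597.6 25.5 70 -90.4
```

```text
t 27.0 tcp [560.1 138.6 141.9] yaw -91.4 gap 0.995 F [1.1 0.3 0.3] q [ 0.05  0.58  1.64 -0.    0.92  1.65] tilt [-0.    -0.002]
turn -0.017 rad; then shift x 71.9 y 38.3 z 112.8 mm
```

{"api": "arm_command", "payload": {
  "series": [
    [[0,10,38,-0.017],[10,14,38,0],[30,14,37,0],[32,0,0,0],[0,0,0,0],[0,0,0,0]]
  ]
}}

```text
t: 27.6
tcp_pos: [0.5965, 0.0318, 0.0692]
tool_rot: [0.5, 0.501, -0.5, 0.499]
force: [0.2, 0.4, 1.4]
finger_gap: 1.0
```

```bash
python3 go.py 597.6 25.5 2 -90.4; python3 -c "
from h import *
im=snapshot('top');im2=snapshot('side')
a=cv2.resize(im[140:285,60:210],(400,387),interpolation=2);b=cv2.resize(im2[185:330,180:330],(400,387),interpolation=2)
cv2.imwrite('pics/r4.png',np.hstack([a,b])[:,:,::-1])"
```

```text
t 27.6 tcp [596.5  31.8  69.2] yaw -90.0 gap 1.000 F [0.2 0.4 1.4] q [-0.13  0.71  1.62  0.    0.81  1.44] tilt [-0.002  0.   ]
turn 0.007 rad; then shift x 67.2 y 1.1 z 6.3 mm
```

View pics/r4.png

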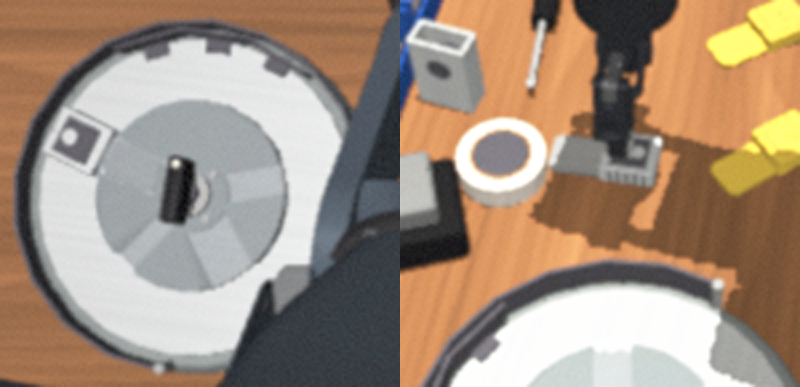

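The rack crop shows the 28 mm gauge home at upper left and the wide pocket's mouth at (232,275), the same place the 28 mm mouth was. The side crop shows the gripper over the 34 mm handle. Grasping.

{"api": "arm_command", "payload": {
  "series": [
    [[20,1,4,0.007],[25,0,2,0],[22,0,0,0],[0,0,0,0],[0,0,0,0]]
  ]
}}

```text
t: 28.2
tcp_pos: [0.5988, 0.026, 0.0039]
tool_rot: [0.502, 0.498, -0.501, 0.499]
force: [0.5, 0.5, 0.7]
finger_gap: 1.001
```

{"api": "arm_command", "payload": {
  "series": [
    [[0,0,0,0],[0,0,0,0],[0,0,0,0],[0,0,0,0],[0,0,0,0],[0,0,0,0],[0,0,0,0]]
  ],
  "jaw": 0,
  "force": 60
}}

```text
t: 28.9
tcp_pos: [0.599, 0.0253, 0.0039]
tool_rot: [0.502, 0.498, -0.501, 0.499]
force: [-0.2, 0.6, 5.9]
finger_gap: 0.452
```

{"api": "arm_command", "payload": {
  "series": [
    [[-20,0,0,0],[-40,0,0,0],[-50,0,0,0],[0,0,0,-0.13],[0,0,0,-0.13],[0,0,0,-0.13],[0,0,0,-0.13],[0,0,0,0]]
  ]
}}

```text
t: 29.7
tcp_pos: [0.5976, 0.0253, 0.1125]
tool_rot: [0.357, 0.611, -0.357, 0.61]
force: [-0.3, 0.2, -1.6]
finger_gap: 0.45
```

```bash
python3 go.py 417.7 201 110 -60.7
```

```text
t 29.7 tcp [597.6  25.3 112.5] yaw -60.6 gap 0.450 F [-0.3  0.2 -1.6] q [-0.14  0.65  1.6  -0.    0.89  0.91] tilt [-0.001  0.   ]
turn 0.001 rad; then shift x 2.5 y -70.9 z -241.3 mm
```

{"api": "arm_command", "payload": {
  "series": [
    [[0,-12,-40,0],[0,-12,-40,0],[0,-12,-40,0],[0,-12,-40,0],[1,-12,-40,0],[1,-11,-41,0],[0,0,0,0],[0,0,0,0]]
  ]
}}

```text
t: 30.5
tcp_pos: [0.4175, 0.2011, 0.1107]
tool_rot: [0.357, 0.61, -0.357, 0.611]
force: [0.2, -0.5, -1.3]
finger_gap: 0.455
```

```bash
python3 go.py 417.7 201 43.5 -60.7; python3 -c "
from h import *
im=snapshot('top');im2=snapshot('side')
a=cv2.resize(im[140:285,60:210],(400,387),interpolation=2);b=cv2.resize(im2[275:420,180:330],(400,387),interpolation=2)
cv2.imwrite('pics/r5.png',np.hstack([a,b])[:,:,::-1])"
```

```text
t 30.5 tcp [417.5 201.1 110.7] yaw -60.6 gap 0.455 F [ 0.2 -0.5 -1.3] q [ 0.21  0.52  1.94 -0.    0.68  1.27] tilt [ 0. -0.]
turn 0.002 rad; then shift x 67.2 y 0.1 z 0.2 mm
```

View pics/r5.png

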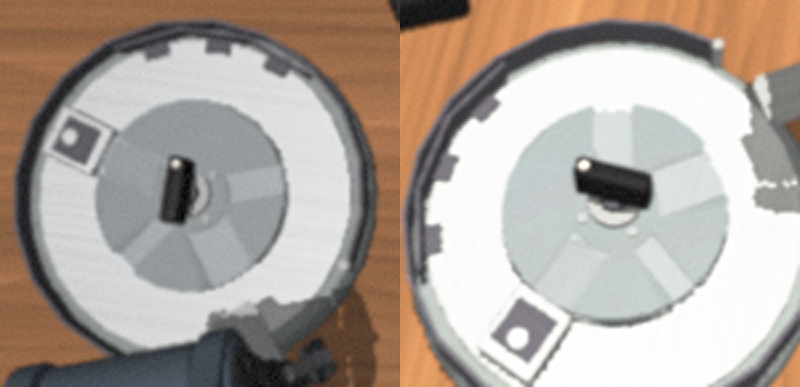

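The wide pocket's mouth mid is at about (229,281), where the 28 mm mouth was, and the gauge is in line with it. Inserting along tool +y.

{"api": "arm_command", "payload": {
  "series": [
    [[25,0,0,0],[25,0,0,0],[17,0,0,0],[0,0,0,0],[0,0,0,0]]
  ]
}}

```text
t: 31.1
tcp_pos: [0.4191, 0.1998, 0.0435]
tool_rot: [0.358, 0.61, -0.357, 0.61]
force: [-0.3, -0.9, -1.2]
finger_gap: 0.452
```

{"api": "arm_command", "payload": {
  "series": [
    [[0,8,0,0],[0,8,0,0],[0,8,0,0],[0,8,0,0],[0,4,0,0],[0,0,0,0],[0,0,0,0]]
  ]
}}

```text
t: 31.8
tcp_pos: [0.4494, 0.2182, 0.0435]
tool_rot: [0.357, 0.61, -0.357, 0.611]
force: [0.3, 0.1, -0.9]
finger_gap: 0.454
```

```bash
python3 go.py 480.4 236.6 41 -60.7
```

```text
t 31.8 tcp [449.4 218.2  43.5] yaw -60.6 gap 0.454 F [ 0.3  0.1 -0.9] q [ 0.23  0.68  1.89 -0.    0.57  1.29] tilt [ 0. -0.]
turn 0.002 rad; then shift x 2.5 y 36.1 z -0.9 mm
```

{"api": "arm_command", "payload": {
  "series": [
    [[1,6,0,0],[0,6,0,0],[1,6,0,0],[0,6,0,0],[0,6,0,0],[0,3,0,0],[0,0,0,0],[0,0,0,0]]
  ]
}}

```text
t: 32.6
tcp_pos: [0.479, 0.2348, 0.0416]
tool_rot: [0.357, 0.61, -0.356, 0.611]
force: [-2.1, 3.7, -2.6]
finger_gap: 0.449
```

{"api": "arm_command", "payload": {
  "series": [
    [[0.5,2,0,0],[0,2,0,0],[0,0,0,0],[0,0,0,0]]
  ]
}}

```text
t: 33.0
tcp_pos: [0.4803, 0.2358, 0.0409]
tool_rot: [0.356, 0.611, -0.358, 0.61]
force: [-4.8, 0.0, -0.5]
finger_gap: 0.446
```

```bash
python3 go.py 480.4 236.6 41 -60.7
```

```text
t 33.0 tcp [480.3 235.8  40.9] yaw -60.6 gap 0.446 F [-4.8  0.  -0.5] q [ 0.25  0.71  1.8  -0.    0.64  1.31] tilt [-0.003 -0.001]
turn 0.002 rad; then shift x -0.1 y 0.4 z -0.7 mm
```

Contact at the same depth as the 28 mm gauge. One more push, then release.

{"api": "arm_command", "payload": {
  "series": [
    [[0.5,2,0,0],[0,2,0,0],[0,0,0,0],[0,0,0,0],[0,0,0,0]]
  ]
}}

```text
t: 33.5
tcp_pos: [0.4803, 0.236, 0.0402]
tool_rot: [0.354, 0.613, -0.36, 0.608]
force: [-8.7, -5.4, 4.0]
finger_gap: 0.45
```

{"api": "arm_command", "payload": {
  "series": [
    [[0,0,0,0],[0,0,0,0],[0,0,0,0],[0,0,0,0],[0,0,0,0],[-10,0,0,0],[-30,0,0,0],[-40,0,0,0],[-30,0,0,0],[0,0,0,0]]
  ],
  "jaw": 100
}}

```text
t: 34.5
tcp_pos: [0.4883, 0.2392, 0.1555]
tool_rot: [0.359, 0.608, -0.354, 0.613]
force: [-1.5, 0.4, 0.3]
finger_gap: 1.003
```

```bash
python3 go.py 565 284 140 83.3; python3 - <<'E'
# 16x-free numeric check: bright handle pixels near rim, top+side saved for possible later view
from h import *
for n in("top","side"): cv2.imwrite(f"pics/h34_{n}.png",snapshot(n)[:,:,::-1])
E
```

```text
t 34.5 tcp [488.3 239.2 155.5] yaw -60.6 gap 1.003 F [-1.5  0.4  0.3] q [0.25 0.52 1.72 0.   0.89 1.31] tilt [0.01  0.003]
turn -2.512 rad; then shift x 15.5 y -71.0 z 53.4 mm
```

{"api": "arm_command", "payload": {
  "series": [
    [[0,0,0,-0.14],[0,0,0,-0.14],[0,0,0,-0.14],[0,0,0,-0.14],[0,0,0,-0.14],[0,0,0,-0.14],[0,0,0,-0.14],[0,0,0,-0.14],[0,0,0,-0.14],[0,0,0,-0.14]]
  ]
}}

```text
t: 35.6
tcp_pos: [0.4838, 0.2379, 0.1489]
tool_rot: [-0.122, 0.698, 0.122, 0.695]
force: [-0.5, 0.5, -0.4]
finger_gap: 1.003
```

{"api": "arm_command", "payload": {
  "series": [
    [[0,0,0,-0.14],[0,0,0,-0.14],[0,0,0,-0.14],[0,0,0,-0.14],[0,0,0,-0.14],[0,0,0,-0.14],[0,0,0,-0.14],[0,0,0,-0.132],[0,0,0,0],[0,0,0,0]]
  ]
}}

```text
t: 36.6
tcp_pos: [0.4843, 0.238, 0.1495]
tool_rot: [-0.469, 0.53, 0.47, 0.528]
force: [-0.7, -0.5, 0.4]
finger_gap: 1.0
```

```bash
python3 go.py 565 284 140 83.3
```

```text
t 36.6 tcp [484.3 238.  149.5] yaw 83.2 gap 1.000 F [-0.7 -0.5  0.4] q [ 0.25  0.53  1.72 -0.    0.89 -1.2 ] tilt [-0.002 -0.001]
turn -0.003 rad; then shift x 9.5 y -74.8 z 55.1 mm
```

{"api": "arm_command", "payload": {
  "series": [
    [[0,-25,18,0],[0,-25,18,0],[9,-25,19,0],[24,0,0,0],[25,0,0,0],[20,0,0,0],[0,0,0,0],[0,0,0,0]]
  ]
}}

```text
t: 37.4
tcp_pos: [0.5657, 0.284, 0.0721]
tool_rot: [-0.469, 0.529, 0.47, 0.528]
force: [-0.4, 0.2, 0.2]
finger_gap: 1.0
```

{"api": "arm_command", "payload": {
  "series": [
    [[0,0,0,0],[0,0,0,0],[0,0,0,0],[0,0,0,0],[0,0,0,0],[0,0,0,0],[0,0,0,0],[0,0,0,0],[0,0,0,0]]
  ],
  "jaw": 0,
  "force": 70
}}

```text
t: 38.3
tcp_pos: [0.5668, 0.2864, 0.0735]
tool_rot: [-0.469, 0.527, 0.47, 0.53]
force: [-1.1, 6.2, 0.8]
finger_gap: 0.147
```

```bash
python3 go.py 565 284 70 -60.7
```

```text
t 38.3 tcp [566.8 286.4  73.5] yaw 83.2 gap 0.147 F [-1.1  6.2  0.8] q [ 0.29  0.74  1.53  0.    0.87 -1.16] tilt [0.003 0.004]
turn 2.512 rad; then shift x 3.5 y -2.8 z 1.2 mm
```

{"api": "arm_command", "payload": {
  "series": [
    [[0,0,1.5,0],[0,0,0,0.14],[0,0,0,0.14],[0,0,0,0.14],[0,0,0,0.14],[0,0,0,0.14],[0,0,0,0.14],[0,0,0,0.14],[0,0,0,0.14],[0,0,0,0.14]]
  ]
}}

```text
t: 39.3
tcp_pos: [0.5649, 0.2844, 0.0735]
tool_rot: [-0.068, 0.705, 0.066, 0.703]
force: [-3.3, -3.0, 8.1]
finger_gap: 0.149
```

{"api": "arm_command", "payload": {
  "series": [
    [[0,0,0,0.14],[0,0,0,0.14],[0,0,0,0.14],[0,0,0,0.14],[0,0,0,0.14],[0,0,0,0.14],[0,0,0,0.14],[0,0,0,0.14],[0,0,0,0.132],[0,0,0,0]]
  ]
}}

```text
t: 40.3
tcp_pos: [0.5624, 0.2855, 0.0735]
tool_rot: [0.356, 0.612, -0.359, 0.608]
force: [-7.6, 0.9, 10.4]
finger_gap: 0.148
```

{"api": "arm_command", "payload": {
  "series": [
    [[0,0,0,0],[0,0,0,0],[0,0,0,0]]
  ]
}}

```text
t: 40.6
tcp_pos: [0.5624, 0.2855, 0.0735]
tool_rot: [0.355, 0.613, -0.359, 0.608]
force: [-8.1, 1.9, 9.8]
finger_gap: 0.148
```

{"api": "arm_command", "payload": {
  "series": [
    [[0,0,0,0],[0,0,0,0],[0,0,0,0],[0,0,0,0],[0,0,0,0],[-20,0,0,0],[-40,0,0,0],[-40,0,0,0],[-30,0,0,0],[0,0,0,0]]
  ],
  "jaw": 100
}}

```text
t: 41.6
tcp_pos: [0.5695, 0.2866, 0.208]
tool_rot: [0.36, 0.608, -0.354, 0.613]
force: [0.4, -0.1, 0.7]
finger_gap: 0.993
```

```bash
python3 go.py 500 -150 200 -60.7
```

```text
t 41.6 tcp [569.5 286.6 208. ] yaw -60.6 gap 0.993 F [ 0.4 -0.1  0.7] q [ 0.29  0.57  1.43 -0.    1.13  1.35] tilt [0.011 0.003]
turn 0.001 rad; then shift x 8.0 y -274.3 z 346.8 mm
```

Move clear to see the stand.

{"api": "arm_command", "payload": {
  "series": [
    [[0,-28,35,0],[0,-28,35,0],[0,-28,35,0],[0,-28,35,0],[0,-28,35,0],[0,-28,35,0],[0,-28,35,0],[0,-28,35,0],[0,-28,35,0],[0,-28,35,0]]
  ]
}}

```text
t: 42.6
tcp_pos: [0.4929, -0.1583, 0.2018]
tool_rot: [0.357, 0.611, -0.357, 0.61]
force: [1.1, 0.6, 0.4]
finger_gap: 1.002
```

```bash
python3 go.py; python3 -c "
from h import *
im=snapshot('top');im2=snapshot('side')
cv2.imwrite('pics/full_top.png',im[:,:,::-1])
a=cv2.resize(im[140:285,60:210],(400,387),interpolation=2);b=cv2.resize(im2[275:420,180:330],(400,387),interpolation=2)
cv2.imwrite('pics/end.png',np.vstack([np.hstack([a,b]),cv2.resize(im[0:140,210:490],(800,400),interpolation=2)[187:]])[:,:,::-1])"
```

```text
t 42.6 tcp [ 492.9 -158.3  201.8] yaw -60.6 gap 1.002 F [1.1 0.6 0.4] q [-0.53  0.43  1.73  0.    0.99  0.53] tilt [-0.001  0.001]
```

View pics/end.png

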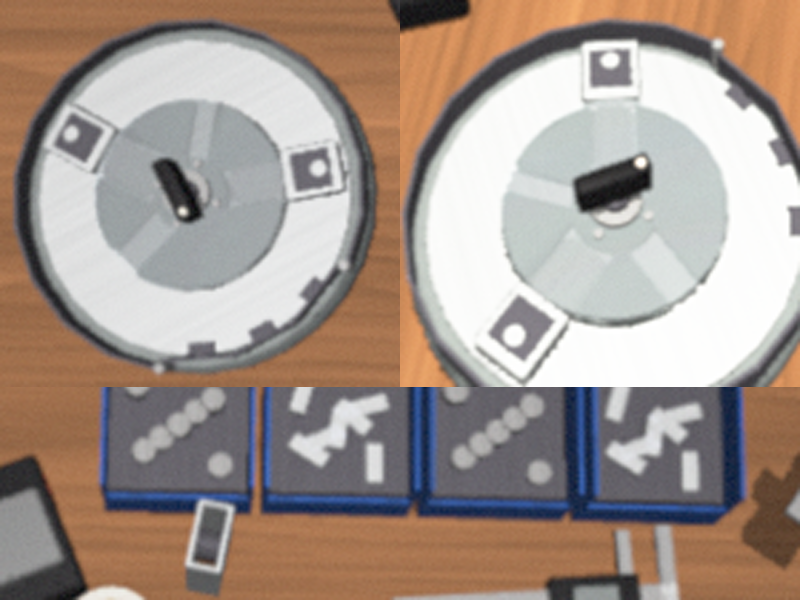

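```bash
python3 - <<'E'
from h import *
np.set_printoptions(precision=4,suppress=True)
sc=np.array([150/400,145/387]);W=lambda c,z:pix2w("top",[60,140]+(np.float64(c)+.5)*sc-.5,z)[:,:2]
Ws=lambda c,z:pix2w("side",[180,275]+(np.float64(c)-[400,0]+.5)*sc-.5,z)[:,:2]
c=np.array([.5637,.283])
def pol(n,p):
    d=p-c;print(n,"ang",np.degrees(np.arctan2(d[:,1],d[:,0]))%360,"r",np.hypot(*d.T))
pol("squares",W([(203,350),(263,332),(313,290)],.05))
pol("posts",W([(158,368),(345,265)],.056))
# handle corners
pol("h34",W([[(43+0,143),(67,104),(117,133),(93,175)]],.054).mean(0,keepdims=True) if 0 else W([(43,143),(67,104),(117,133),(93,175)],.054).mean(0,keepdims=True))
pol("h28",W([(283,152),(333,138),(344,190),(289,198)],.054).mean(0,keepdims=True))
pol("h28 side",Ws([(583,42),(638,40),(640,98),(583,100)],.054).mean(0,keepdims=True))
pol("h34 side",Ws([(518,290),(571,328),(520,382),(478,338)],.054).mean(0,keepdims=True))
pol("pockets16,22 mouths",W([(203,101),(125,257)],.045))
# bystander change: compare with the first picture in bystander areas
a=cv2.imread("pics/top0.png");b=cv2.imread("pics/full_top.png")
d=cv2.absdiff(a,b).max(2)>60
for n,(x0,y0,x1,y1) in dict(tape=(228,132,270,172),caliper=(345,110,450,150),driver=(284,144,358,162),tube=(272,100,295,140),battery=(188,86,242,150),bearing=(208,280,232,304),sprocket=(342,282,384,322),y1=(245,228,290,275)).items():
    print(n,int(d[y0:y1,x0:x1].sum()),end=" ")
E
```

```text
squares ang [186.2007 209.2069 233.0299] r [0.1208 0.1207 0.1204]
posts ang [171.7934 246.4105] r [0.1358 0.1323]
h34 ang [65.8537] r [0.099]
h28 ang [282.1623] r [0.095]
h28 side ang [281.5445] r [0.0943]
h34 side ang [66.891] r [0.1018]
pockets16,22 mouths ang [357.967  133.5226] r [0.0731 0.0729]
tape 25 caliper 0 driver 0 tube 0 battery 0 bearing 101 sprocket 172 y1 0
```

```bash
python3 - <<'E'
from h import *
sc=np.array([150/400,145/387])
Wt=lambda c,z:pix2w("top",[60,140]+(np.float64(c)+.5)*sc-.5,z)[:,:2]
Ws=lambda c,z:pix2w("side",[180,275]+(np.float64(c)-[400,0]+.5)*sc-.5,z)[:,:2]
for n,W,D,h in(("top",Wt,[(96,195),(287,195),(193,100),(193,290)],dict(h34=[(43,143),(67,104),(117,133),(93,175)],h28=[(283,152),(333,138),(344,190),(289,198)])),
 ("side",Ws,[(502,212),(728,212),(615,103),(612,325)],dict(h28=[(583,42),(638,40),(640,98),(583,100)],h34=[(518,290),(571,328),(520,382),(478,338)]))):
    R=W(D,.052);A=np.c_[2*R,np.ones(len(R))];s=np.linalg.lstsq(A,(R**2).sum(1),rcond=None)[0];c=s[:2]
    print(n,c.round(4),"R %.4f"%np.sqrt(s[2]+c@c),{k:np.hypot(*(W(v,.054).mean(0)-c)).round(4) for k,v in h.items()})
a=cv2.imread("pics/top0.png");b=cv2.imread("pics/full_top.png")
for n,(x0,y0,x1,y1) in dict(bearing=(203,275,237,309),sprocket=(337,277,389,327),tape=(228,132,270,172)).items():
    print(n,cv2.phaseCorrelate(np.float32(a[y0:y1,x0:x1].mean(2)),np.float32(b[y0:y1,x0:x1].mean(2))))
E
```

```text
top [0.5627 0.2841] R 0.0742 {'h34': np.float64(0.0984), 'h28': np.float64(0.0963)}
side [0.5622 0.2886] R 0.0741 {'h28': np.float64(0.1001), 'h34': np.float64(0.0973)}
bearing ((0.06619045792880485, -0.16537358164038096), 0.40943398317437113)
sprocket ((0.2531217273065174, -0.0105394215764818), 0.5285836784927933)
tape ((0.5312934411603614, -0.027549387225441535), 0.9220932484997644)
```

```bash
python3 -c "
from station import ticket;print(ticket.sign_off())"
```

```text
the job is handed in; nothing more can be done
None
```

The job is done and handed in at about 43 s of the 210 s; hand-in gives no verdict. The bench held two plug gauges, 28 mm and 34 mm; the 16 mm and 22 mm ones were absent.

- **Slot check:** I slid the 28 mm gauge into the bracket slot until the handle stopped hard against the bracket. It stopped about 1.3 mm from the predicted full depth, and I then withdrew it.
- **Putting away:** I turned the rack by its knob for each pocket. Each gauge went in until its handle stopped against the rim.
- **Last checks on the gauges:** Averaged over both views, the handle centres lie 98.2 mm (28 mm gauge) and 97.9 mm (34 mm gauge) from the axis; fully home is 97.5 mm. Single views disagreed by up to about 4 mm.
- **Last checks on the stand and robot:** The door measures at 209.4° and the gap at 209.1°, well inside the 10 mm allowance. The robot stood clear of everything.
- **Bystanders:** The tape, bearing and sprocket show no shift beyond half a pixel, though the bearing and sprocket matches were weak. The caliper, screwdriver, tube offcut and battery show no picture change.

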